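# Tuck the apron plate under the lapped cover of the press bed and hold it flat

### The arm

A 6-joint arm with a two-finger parallel gripper is mounted at the origin on the work surface. World frame = base frame: x ahead of the robot, y to its left, z up, the work surface at z = 0. Lengths are in m, angles in rad, forces in N, time in s.
With the tool pointing down it reaches from about 0.35 to 0.975 m from the base axis. Payload 4.9 kg.
Tool frame: the origin (TCP) lies on the centre line of the jaws, within the pads' length; the fingertips stand 8 mm ahead of it and the grasp point (between the pads) lies 11 mm behind it; z points along the fingers, y is the line along which they close (so a half turn about z gives the same grasp; the last joint's range is limited). The gripper opens to 85 mm and grips with 20 to 120 N. Pads are 22 mm wide; open, the fingers measure 114 mm over their backs; the gripper's body (76 mm by 85 mm) begins 54 mm behind the grasp point. The pads swing forward as they close: fully open they stand 13 mm farther back than shut.
Start: joints at [1.124, 0.053, 1.613, -0, 1.476, -0.119], TCP at [0.201, 0.592, 0.239] pointing down, gripper open.
Joint ranges: [-3.01, 3.01], [-1.01, 2.22], [0.06, 2.58], [-1.02, 4.17], [0.09, 2.62], [-3.14, 3.14]. Speed limits (rad/s): [2.57, 2.57, 3.14, 3.14, 3.14, 3.14].

### API

Orientations are given as a rotation vector (axis times angle).
In Python, from station import ctrl gives the robot as it stands.
- The arm moves only by the tool nudge_tcp, called after "Emit:" by a JSON object that holds its "api" and its "payload". Schema: {"type":"object","properties":{"segments":{"type":"array","items":{"type":"object","properties":{"jaw":{"type":"number"},"xyz":{"type":"array","items":{"type":"number"},"minItems":3,"maxItems":3},"turn_vec":{"type":"array","items":{"type":"number"},"minItems":3,"maxItems":3}},"additionalProperties":false,"required":["jaw"]},"minItems":1,"maxItems":20},"clamp_n":{"type":"number"},"only":{"type":"string"},"quiet":{"type":"boolean"},"lines":{"type":"string"}},"required":["segments"],"additionalProperties":false}. segments is a list of rows, 1 to 20 of them, each an object with the fields jaw (the finger opening in m), xyz (a list: dx, dy, dz in m), turn_vec (a list: a rotation vector rx, ry, rz in rad); a field left out counts as zero (the opening has to be given); each row is the pose to reach, as a shift and turn from the pose commanded when the call began, along the tool's axes at that moment; what a row does not reach only later rows make up. A row lasts 1/12 s, in which the tool goes at most 0.0417 m and 0.125 rad, less where a joint would pass 70% of its speed; a pose out of reach is approached as far as the arm can. The fingers move at their own pace and stop on an object; clamp_n is the grip in N (left out, the last holds). Time passes only in rows, so rows that do not move let the fingers close. The tool returns the time, the measured TCP pose, the force, the opening and the grip force at its end. only (a regular expression) keeps the lines of the reply that match it, lines (a string "A,B") keeps lines A to B, and quiet returns only ok. Input that does not fit is refused with a message, and nothing moves.
- ctrl.get_obs(): the state, without advancing time (a new reading comes with each control period).
- ctrl.get_image(name): name is "side" or "top" or "wrist"; returns the picture (400x640x3 uint8, red, green, blue); there is no depth.
- ctrl.camera_params(name): a dict with "fx", "fy", "cx", "cy" (pixels), "T" (4x4, takes a point from camera to world coordinates); the wrist camera has in their place "tool_from_camera" (4x4, takes a point from camera to tool coordinates, whose origin is the TCP and whose axes are the flange's). Camera axes: x right, y down, z forward; pixel columns grow to the right and rows downward; lengths in m; the calibration is good to about 2 mm. The wrist camera is an equidistant fisheye: a pixel r from the principal point sees the ray r / f radians off the axis. A picture is of the moment at which its call begins: read the wrist's pose just before it. camera_params takes no time and is no camera call.
- ctrl.finish_job(): hands the job in; it is judged then, once.
Trained networks look in the newest picture that a camera, given by its name, has taken for a name from the list of things; names that differ only in an ending like _2 or _b are one class to them, and where a whole thing is asked for, a point or a joint stands for the part that bears it (a point fixed in the world has none). Each returns a list of dicts, best first, with "p" (0 to 1); they miss things now and then, are a little off and sometimes report something else, mostly with a low value. They report only what shows in the picture. A call takes as long as a camera call. They do not tell look-alikes from the thing itself.
- ctrl.find_in(camera, thing): "extent" ([left, top, right, bottom] in pixels, round what is visible of it).
- ctrl.cut_out(camera, thing): "mask" (400x640 bool, what is visible of it) and "extent" ([left, top, right, bottom] in pixels, round what is visible of it).
- ctrl.tip_of(camera, thing): "xy" ([column, row] in pixels: a listed point, or the origin of a listed thing).
The state is a dict: "t": time; "q": joint angles; "dq": joint speeds; "effort": joint torques, N m; "tool_pos": TCP position; "tool_rot": TCP orientation; "contact_force": force on the tool from outside, world axes, zero at the start; "wrist_torque": the same for the moment, N m; "opening": finger opening in m; "grip_force": force on a finger pad.
Only numpy, scipy, OpenCV 4.12 (cv2) and the standard library are available. Lean on these libraries where they do the work, as an engineer would, in place of code of your own. Each camera call takes 0.05 s, during which the arm holds its last target. There are 200 camera calls.

### The job

Take the wider of the two aluminium apron plates lying on the bench by its upright rib and tuck its thin front edge about 30 mm under the hinged steel cover plate of the press bed, sliding it in flat through the gap, without lifting the cover. Press the plate firmly down flat on the bed and finish while still holding it pressed there, as if a colleague were about to bolt it down. Leave everything else on the bench as it is.

Things in the scene. Friction and masses are not known exactly. Their poses are not given: they have to be found in the camera images.
- plate: Wide apron plate: bare aluminium sheet 90 mm (x) by 110 mm (y), 4 mm thick, 0.11 to 0.22 kg, with an upright grip rib: 8 mm thick in x, 60 mm long in y, centred at x = -39 mm, its top 40 mm above the underside. Origin: centre of the sheet's underside; x points from the rib to the plain front edge, z up. Starts flat on the bench, x away from the robot (yaw within 0.5 rad).
- plate_edge (a point): Middle of the plate's front edge (the one to be tucked), on the underside: x = +45 mm in the plate's frame.
- plate_rib (a point): Point in the middle of the plate's rib, 30 mm above the underside of the sheet (10 mm below the rib's top).
- spare: Narrow apron plate, not to be used: same shape, material and 90 mm in x, but only 70 mm wide in y, with a rib 40 mm long. Origin as on the wide plate. One plate lies to the left, one nearer the middle: which is which varies.
- bed: Press bed, fixed to the bench: grey slab 240 mm (x) by 170 mm (y), 30 mm high. Origin: centre of its underside; x points away from the robot (yaw within 0.25 rad), z up. The front half (x < 0) is bare and flat at z = 30 mm; over the rear half lies the steel cover plate, 152 mm wide, 3 mm thick. Nothing rises more than 19 mm above the slab's top.
- cover_lip (a point): Middle of the lower edge of the cover's free front lip: bed x = 0, y = 0, z = 38 mm when down. Below it opens a slot 8 mm high (bed z 30 to 38 mm), 124 mm wide (y -62 to +62 mm between fixed side blocks) and 40 mm deep (fixed stop at bed x = +40 mm).
- cover (a joint): Angle of the cover about its hinge along the bed's y, 85 mm behind the lip (rad): 0 = lying down level, at its limit (8 mm above the bed), growing as the lip lifts. Nothing but its weight (0.12 kg) keeps it down.
- can1: Bystander: small upright steel motor can, 32 mm across, 29 mm high, beyond the plates and left of the bed. Origin: centre of the underside.
- can2: Bystander: another such can, farther left beyond the plates.
- can3: Bystander: another such can, between the robot and the plates.
- driver: Bystander: screwdriver lying between the robot and the press bed. Origin: under its middle.
- oil: Bystander: white closed oil bottle, 56 mm across, 130 mm high, right of the bed. Origin: centre of the underside.
Not all that is in view belongs to the job. What is shaped like the plate but brown is not meant.

How it is judged:
On the way, in this order (a step that is already met when the one before it is completed fails the run):
1. the wide plate has been picked up off the bench (height (world z) of plate above 0.02 m and contact force between the fingers and plate above 1 N), for 0.1 s.
2. its front edge is 20 to 43 mm under the cover, with the cover down (x of plate_edge in the frame of bed between 0.02 and 0.043 m and z of plate_edge in the frame of bed between 0.027 and 0.034 m and y of plate_edge in the frame of bed between -0.01 and 0.01 m and angle between the x axis of plate and the x axis of bed, either way round below 0.12 rad and value of joint cover below 0.04 rad), for 0.2 s.
At the end, for the whole second after the job is handed in: Wide plate at rest, flat on the bed (2 degrees), front edge 20 to 43 mm under the cover, within 10 mm of the middle and 0.12 rad of square, cover down (under 0.03 rad); gripper touching the plate (over 3 N), plate bearing on the bed with over 5 N (x of plate_edge in the frame of bed between 0.02 and 0.043 m and z of plate_edge in the frame of bed between 0.027 and 0.034 m and y of plate_edge in the frame of bed between -0.01 and 0.01 m and angle between the x axis of plate and the x axis of bed, either way round below 0.12 rad and value of joint cover below 0.03 rad and angle between plate's own z axis and vertical below 0.035 rad and contact force between plate and bed above 5 N and contact force between the fingers and plate above 3 N and linear speed of plate below 0.01 m/s); the arm keeps its last pose, push and grip.
It fails at once if the cover is lifted (more than 0.06 rad, 5 mm at the lip) (value of joint cover above 0.06 rad).
It fails at once if another thing on the bench is moved by more than 20 mm (distance of any of spare, can1, can2, can3, driver, oil from where it was at the start of the episode above 0.02 m).
It also fails if it takes over 40 s, if anything falls off the work surface, if the arm or the gripper's body presses on something with over 40 N, if the wrist force passes 120 N, or if a joint passes its speed limit or range.

## Working session

There is one attempt and no reset: what is moved stays moved. The work goes in short steps, Python scripts to look and compute and a tool call to move; the robot and the scene stay as the last step left them, time stands still between calls to the robot, and variables do not carry over. Pictures are saved under pics/ and viewed, at most 10 in all, crops included, and the job is handed in when it is done.

```bash
ls; mkdir -p pics; python3 - <<'E'
from station import ctrl
import cv2, numpy as np
print(ctrl.get_obs())
for c in ["top","side"]:
    im=ctrl.get_image(c); cv2.imwrite(f"pics/{c}0.png",im[:,:,::-1])
    p=ctrl.camera_params(c); print(c,p)
    for th in ["plate","spare","bed","cover","cover_lip","plate_edge","plate_rib","can1","driver","oil"]:
        try: print(th,[(np.round(d["extent"]).tolist(),round(d["p"],2)) for d in ctrl.find_in(c,th)][:4], [(np.round(d["xy"],1).tolist(),round(d["p"],2)) for d in ctrl.tip_of(c,th)][:4])
        except Exception as e: print(th,e)
E
```

```text
pics
{'t': 0.0, 'q': array([ 1.12400943e+00,  5.33633895e-02,  1.61428894e+00, -2.07685583e-05,
        1.47596315e+00, -1.18993748e-01]), 'dq': array([ 0.00054847,  0.00036557, -0.00033045,  0.00047821, -0.00077337,
        0.00078019]), 'effort': array([-1.53764693e-03, -3.93680012e+01, -3.70174456e+01, -2.48967217e-04,
        6.92815811e-03, -1.54498984e-06]), 'tool_pos': array([0.20096376, 0.59118086, 0.23806195]), 'tool_rot': array([-5.12501962e-01, -3.09895371e+00,  3.05969794e-03]), 'contact_force': array([ 0.41229229,  0.03406287, -0.08108529]), 'wrist_torque': array([ 0.02041856, -0.07344287, -0.05018579]), 'grip_force': 0.0, 'opening': 0.085228585569524}
top {'fx': 373.3894336429406, 'fy': 373.3894336429406, 'cx': 316.3100077062116, 'cy': 198.54876618238634, 'T': array([[-0.00187145, -0.99748765,  0.07081589,  0.48033487],
       [-0.99998001,  0.00143904, -0.00615671,  0.01222618],
       [ 0.00603933, -0.070826  , -0.9974704 ,  1.31489671],
       [ 0.        ,  0.        ,  0.        ,  1.        ]])}
plate [([165.0, 212.0, 199.0, 251.0], 0.94), ([276.0, 244.0, 310.0, 2
[... 1956 characters left out ...]
47.0, 413.0, 286.0], 0.87), ([406.0, 187.0, 426.0, 206.0], 0.64), ([265.0, 363.0, 336.0, 400.0], 0.56)] [([281.4, 303.2], 0.65), ([375.4, 261.0], 0.57), ([322.3, 249.0], 0.51), ([262.8, 265.4], 0.24)]
plate_rib [([374.0, 245.0, 414.0, 288.0], 0.84), ([267.0, 360.0, 338.0, 399.0], 0.64)] [([316.8, 295.4], 0.85), ([409.0, 259.2], 0.78), ([298.1, 368.0], 0.66), ([300.1, 307.8], 0.49)]
can1 [([256.0, 252.0, 271.0, 273.0], 0.74), ([263.0, 220.0, 274.0, 232.0], 0.73)] [([389.6, 300.5], 0.8), ([260.8, 264.7], 0.69), ([327.9, 168.0], 0.55), ([268.6, 228.3], 0.5)]
driver [([396.0, 183.0, 427.0, 219.0], 0.79)] [([408.5, 208.8], 0.54)]
oil [([346.0, 116.0, 360.0, 155.0], 0.93)] [([351.9, 153.1], 0.85)]
```

```bash
python3 - <<'E'
import cv2
im=cv2.imread("pics/top0.png")[140:290,140:470]
cv2.imwrite("pics/topc.png",cv2.resize(im,(800,364),interpolation=cv2.INTER_CUBIC))
E
```

```text
(no output)
```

View pics/topc.png

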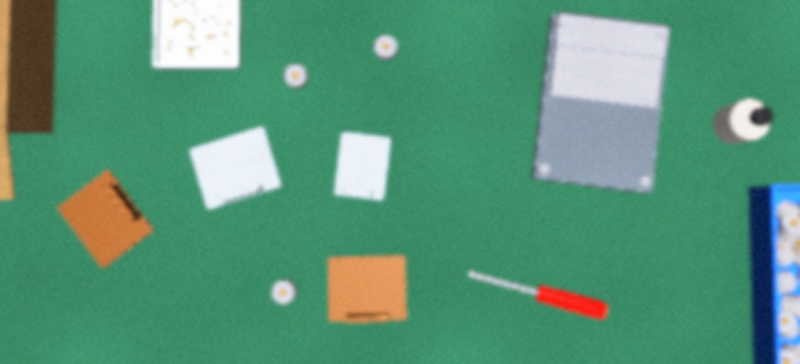

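View pics/side0.png

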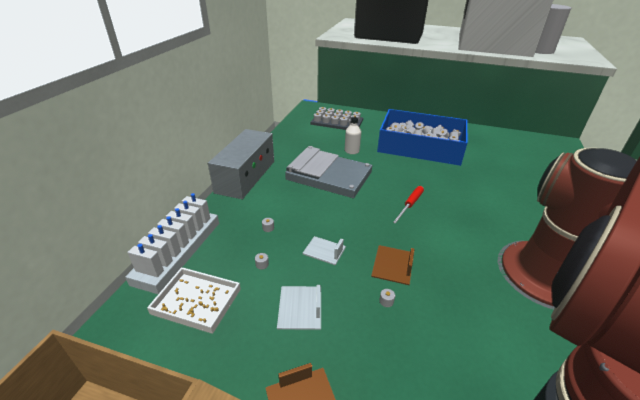

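Candidates in the top picture: bare-metal plates at (237,209) and (290,208), plus brown look-alikes at (183,230) and (291,259), which are ruled out by colour. The left silver plate at (237,209) is about 1.6 times as wide as the middle one, matching 110:70 mm, so it is the wide plate. The bed is at about (390,182), with the lip between its light and dark halves. I'll fit poses and confirm with a crop.

```bash
cat > h.py <<'E'
from station import ctrl
import cv2, numpy as np
from scipy.spatial.transform import Rotation as R
def ray(c,uv,z,obs=None):
    """pixels -> world points on plane z"""
    p=ctrl.camera_params(c); uv=np.atleast_2d(uv).astype(float)
    if c=="wrist":
        T=toolT(obs)@p["tool_from_camera"]
        d=(uv-[p["cx"],p["cy"]])/[p["fx"],p["fy"]]; th=np.linalg.norm(d,axis=1,keepdims=True)
        v=np.hstack([d/np.maximum(th,1e-9)*np.sin(th),np.cos(th)])
    else:
        T=p["T"]; v=np.hstack([(uv-[p["cx"],p["cy"]])/[p["fx"],p["fy"]],np.ones((len(uv),1))])
    w=v@T[:3,:3].T; o=T[:3,3]
    return o+w*((z-o[2])/w[:,2:])
def toolT(o):
    T=np.eye(4); T[:3,:3]=R.from_rotvec(o["tool_rot"]).as_matrix(); T[:3,3]=o["tool_pos"]; return T
def proj(c,P,obs=None):
    p=ctrl.camera_params(c); T=toolT(obs)@p["tool_from_camera"] if c=="wrist" else p["T"]
    X=(np.atleast_2d(P)-T[:3,3])@T[:3,:3]
    if c=="wrist":
        r=np.linalg.norm(X[:,:2],axis=1,keepdims=True); th=np.arctan2(r,X[:,2:]); n=X[:,:2]/np.maximum(r,1e-9)*th
    else: n=X[:,:2]/X[:,2:]
    return n*[p["fx"],p["fy"]]+[p["cx"],p["cy"]]
def snap(c,name):
    o=ctrl.get_obs(); im=ctrl.get_image(c); cv2.imwrite(f"pics/{name}.png",im[:,:,::-1]); return o,im
E
python3 - <<'E'
from h import *
im=cv2.imread("pics/top0.png")
hsv=cv2.cvtColor(im,cv2.COLOR_BGR2HSV)
m=((hsv[...,1]<70)&(hsv[...,2]>100)).astype(np.uint8)
n,l,st,ce=cv2.connectedComponentsWithStats(m)
for i in range(1,n):
    if st[i,4]>150 and 150<ce[i,0]<470: 
        r=cv2.minAreaRect(np.argwhere(l==i)[:,::-1].astype(np.float32))
        print(st[i],np.round(r[0]),"world mm",np.round(ray("top",cv2.boxPoints(r),0.03 if ce[i,0]>350 else .004)*1000).tolist())
print(ray("top",[[240,218.5]],.03), ray("top",[[385.5,180.6]],.038), ray("side",[[316.8,295.4]],.03),ray("side",[[329.4,167.7]],.038))
p=ctrl.camera_params("wrist"); print(p)
cv2.imwrite("pics/pc.png",cv2.resize(im[185:240,205:315],(770,385),interpolation=cv2.INTER_CUBIC))
E
```

```text
[    0     0   640    33 20729] [320.  16.] world mm [[1299.0, 1154.0, 4.0], [1304.0, -1184.0, 4.0], [1182.0, -1176.0, 4.0], [1179.0, 1147.0, 4.0]]
[ 326   86   74   31 2268] [362. 101.] world mm [[969.0, -31.0, 30.0], [969.0, -288.0, 30.0], [862.0, -286.0, 30.0], [862.0, -30.0, 30.0]]
[ 217   94   76   28 2007] [254. 108.] world mm [[950.0, 359.0, 4.0], [950.0, 91.0, 4.0], [851.0, 90.0, 4.0], [851.0, 358.0, 4.0]]
[ 202  124   38   45 1644] [220. 146.] world mm [[840.0, 411.0, 4.0], [840.0, 279.0, 4.0], [682.0, 277.0, 4.0], [682.0, 408.0, 4.0]]
[ 360  145   57   74 3454] [388. 181.] world mm [[520.0, -143.0, 30.0], [763.0, -172.0, 30.0], [743.0, -345.0, 30.0], [500.0, -313.0, 30.0]]
[434 180  24  19 306] [445. 190.] world mm [[613.0, -395.0, 30.0], [643.0, -468.0, 30.0], [587.0, -490.0, 30.0], [556.0, -418.0, 30.0]]
[218 192  38  34 873] [237. 209.] world mm [[565.0, 354.0, 4.0], [601.0, 244.0, 4.0], [511.0, 214.0, 4.0], [477.0, 324.0, 4.0]]
[278 194  24  29 567] [289. 208.] world mm [[499.0, 142.0, 4.0], [592.0, 131.0, 4.0], [582.0, 57.0, 4.0], [489.0, 68.0, 4.0]]
[284 332  69  62 5
[... 157 characters left out ...]
.0, 68.0, 4.0], [-66.0, -79.0, 4.0], [-108.0, -78.0, 4.0], [-108.0, 67.0, 4.0]]
[[0.50327719 0.26637216 0.03      ]] [[ 0.63261672 -0.23406822  0.038     ]] [[0.50740627 0.26574043 0.03      ]] [[ 0.62785481 -0.23253114  0.038     ]]
{'fx': 309.70691628693146, 'fy': 309.70691628693146, 'cx': 321.50784041399567, 'cy': 204.94491759639084, 'tool_from_camera': array([[ 1.19923777e-04, -9.51222404e-01, -3.08505954e-01,
         7.83058859e-02],
       [ 9.99999869e-01,  2.67724870e-04, -4.36756995e-04,
         5.42729604e-04],
       [ 4.98047756e-04, -3.08505861e-01,  9.51222311e-01,
        -1.34410057e-01],
       [ 0.00000000e+00,  0.00000000e+00,  0.00000000e+00,
         1.00000000e+00]])}
```

View pics/pc.png

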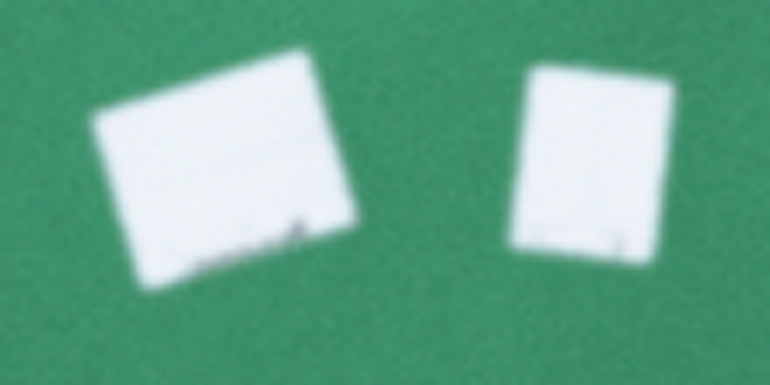

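The enlarged crop confirms it: the left plate, at (225,170) in the crop and (237,209) in the full picture, is bare metal and about 110 mm wide, with its rib on the near side. The middle one is only about 70 mm. I'll move above its rib with the tool turned to match the plate yaw.

Emit:
{"api": "nudge_tcp", "payload": {"segments": [{"jaw":0.085, "xyz":[-0.389, -0.207, 0.06], "turn_vec":[0, 0, 0.915]}, {"jaw":0.085, "xyz":[-0.389, -0.207, 0.06], "turn_vec":[0, 0, 0.915]}, {"jaw":0.085, "xyz":[-0.389, -0.207, 0.06], "turn_vec":[0, 0, 0.915]}, {"jaw":0.085, "xyz":[-0.389, -0.207, 0.06], "turn_vec":[0, 0, 0.915]}, {"jaw":0.085, "xyz":[-0.389, -0.207, 0.06], "turn_vec":[0, 0, 0.915]}, {"jaw":0.085, "xyz":[-0.389, -0.207, 0.06], "turn_vec":[0, 0, 0.915]}, {"jaw":0.085, "xyz":[-0.389, -0.207, 0.06], "turn_vec":[0, 0, 0.915]}, {"jaw":0.085, "xyz":[-0.389, -0.207, 0.06], "turn_vec":[0, 0, 0.915]}, {"jaw":0.085, "xyz":[-0.389, -0.207, 0.06], "turn_vec":[0, 0, 0.915]}, {"jaw":0.085, "xyz":[-0.389, -0.207, 0.06], "turn_vec":[0, 0, 0.915]}, {"jaw":0.085, "xyz":[-0.389, -0.207, 0.06], "turn_vec":[0, 0, 0.915]}, {"jaw":0.085, "xyz":[-0.389, -0.207, 0.06], "turn_vec":[0, 0, 0.915]}, {"jaw":0.085, "xyz":[-0.389, -0.207, 0.06], "turn_vec":[0, 0, 0.915]}, {"jaw":0.085, "xyz":[-0.389, -0.207, 0.06], "turn_vec":[0, 0, 0.915]}]}}

```text
t: 3.17
tool_pos: [0.5026, 0.2708, 0.1794]
tool_rot: [-1.829, -2.554, -0.0]
contact_force: [-0.1, -0.8, -0.6]
opening: 0.0852
grip_force: 0.0
```

```bash
python3 - <<'E'
from h import *
o,im=snap("wrist","w1")
print(o["q"],o["tool_pos"],toolT(o)[:3,:3].round(3).tolist())
for th in ["plate","plate_rib","plate_edge"]:
    for d in ctrl.tip_of("wrist",th)[:3]:
        print(th,d["xy"],d["p"],ray("wrist",d["xy"],.03 if "rib" in th else 0,o))
# contour of bright plate
g=cv2.cvtColor(im,cv2.COLOR_RGB2HSV)
for d in ctrl.cut_out("wrist","plate")[:2]:
    m=d["mask"]; print(d["p"],d["extent"],m.sum()); np.save("pics/m.npy",m)
    c=max(cv2.findContours(m.astype(np.uint8),0,1)[0],key=len)[:,0]
    W=ray("wrist",c,.004,o)[:,:2].astype(np.float32); print(cv2.minAreaRect(W*1000), cv2.boxPoints(cv2.minAreaRect(W)))
E
```

```text
[ 3.63674063e-01 -3.11156674e-02  1.79898963e+00  4.94518305e-04
  1.37382710e+00  3.56597224e-02] [0.50259762 0.27082376 0.17942501] [[-0.322, 0.947, -0.0], [0.947, 0.322, 0.0], [0.0, -0.0, -1.0]]
plate [176.1, 277.7] 0.91 [[0.36572278 0.09648296 0.        ]]
plate [358.2, 182.1] 0.73 [[0.53902229 0.28572396 0.        ]]
plate_rib [140.9, 287.0] 0.87 [[0.32923096 0.08448694 0.03      ]]
plate_rib [323.3, 190.8] 0.84 [[0.50468728 0.27266811 0.03      ]]
plate_rib [308.3, 317.3] 0.68 [[0.53702097 0.12521541 0.03      ]]
plate_edge [400.3, 184.5] 0.77 [[0.58296083 0.29834568 0.        ]]
plate_edge [210.4, 290.2] 0.61 [[0.41415818 0.09680935 0.        ]]
plate_edge [304.9, 315.5] 0.27 [[0.53828721 0.10329492 0.        ]]
0.95 [133.5, 233.1, 215.8, 309.3] 3976
((350.65972900390625, 92.53190612792969), (148.73095703125, 87.30848693847656), 71.85308837890625) [[0.28601533 0.0354616 ]
 [0.36898118 0.00826898]
 [0.41530412 0.14960222]
 [0.33233827 0.17679484]]
0.77 [314.2, 126.7, 402.4, 234.3] 8659
((540.6144409179688, 284.42755126953125), (90.68606567382812, 111.23162841796875), 17.32442855834961) [[0.48076704 0.32401794]
 [0.5138898  0.21783245]
 [0.60046184 0.2448371 ]
 [0.56733906 0.3510226 ]]
```

View pics/w1.png

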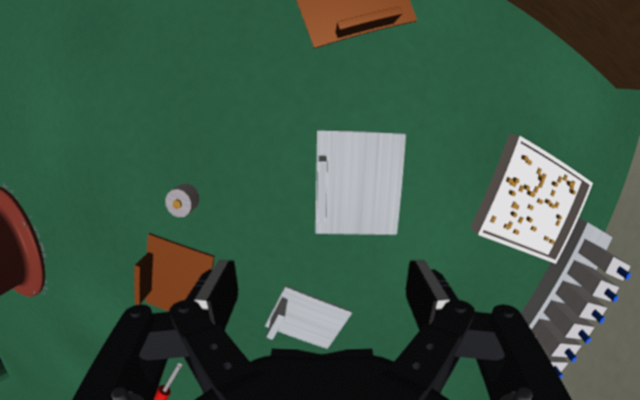

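The wrist picture shows the wide plate at (315-402,127-234) with its rib at (323,190), in line between the jaws. The fit gives its centre at (0.541,0.284) and yaw 0.30. I'll descend and grip.

Emit:
{"api": "nudge_tcp", "payload": {"segments": [{"jaw":0.085, "xyz":[0.0014, 0.002, 0.04], "turn_vec":[0, 0, 0.026]}, {"jaw":0.085, "xyz":[0.0014, 0.002, 0.08], "turn_vec":[0, 0, 0.026]}, {"jaw":0.085, "xyz":[0.0014, 0.002, 0.12], "turn_vec":[0, 0, 0.026]}, {"jaw":0.085, "xyz":[0.0014, 0.002, 0.15], "turn_vec":[0, 0, 0.026]}, {"jaw":0.085, "xyz":[0.0014, 0.002, 0.16], "turn_vec":[0, 0, 0.026]}, {"jaw":0.085, "xyz":[0.0014, 0.002, 0.16], "turn_vec":[0, 0, 0.026]}, {"jaw":0.04, "xyz":[0.0014, 0.002, 0.16], "turn_vec":[0, 0, 0.026]}, {"jaw":0.0, "xyz":[0.0014, 0.002, 0.16], "turn_vec":[0, 0, 0.026]}, {"jaw":0.0, "xyz":[0.0014, 0.002, 0.16], "turn_vec":[0, 0, 0.026]}, {"jaw":0.0, "xyz":[0.0014, 0.002, 0.16], "turn_vec":[0, 0, 0.026]}, {"jaw":0.0, "xyz":[0.0014, 0.002, 0.16], "turn_vec":[0, 0, 0.026]}, {"jaw":0.0, "xyz":[0.0014, 0.002, 0.16], "turn_vec":[0, 0, 0.026]}, {"jaw":0.0, "xyz":[0.0014, 0.002, 0.16], "turn_vec":[0, 0, 0.026]}, {"jaw":0.0, "xyz":[0.0014, 0.002, 0.16], "turn_vec":[0, 0, 0.026]}, {"jaw":0.0, "xyz":[0.0014, 0.002, 0.16], "turn_vec":[0, 0, 0.026]}, {"jaw":0.0, "xyz":[0.0014, 0.002, 0.16], "turn_vec":[0, 0, 0.026]}], "clamp_n": 80}}

```text
t: 4.75
tool_pos: [0.505, 0.2727, 0.0203]
tool_rot: [1.862, 2.53, 0.002]
contact_force: [-0.5, -1.2, 4.9]
opening: 0.0067
grip_force: 80.2
```

Emit:
{"api": "nudge_tcp", "payload": {"segments": [{"jaw":0, "xyz":[0, 0, -0.04]}, {"jaw":0, "xyz":[0, 0, -0.08]}, {"jaw":0, "xyz":[0, 0, -0.12]}, {"jaw":0, "xyz":[0, 0, -0.15]}, {"jaw":0, "xyz":[-0.04, -0.01, -0.15], "turn_vec":[0, 0, 0.1]}, {"jaw":0, "xyz":[-0.08, -0.02, -0.15], "turn_vec":[0, 0, 0.2]}, {"jaw":0, "xyz":[-0.12, -0.03, -0.15], "turn_vec":[0, 0, 0.3]}, {"jaw":0, "xyz":[-0.16, -0.04, -0.15], "turn_vec":[0, 0, 0.42]}, {"jaw":0, "xyz":[-0.2, -0.05, -0.15], "turn_vec":[0, 0, 0.42]}, {"jaw":0, "xyz":[-0.24, -0.06, -0.15], "turn_vec":[0, 0, 0.42]}, {"jaw":0, "xyz":[-0.28, -0.07, -0.15], "turn_vec":[0, 0, 0.42]}, {"jaw":0, "xyz":[-0.32, -0.08, -0.15], "turn_vec":[0, 0, 0.42]}, {"jaw":0, "xyz":[-0.36, -0.09, -0.15], "turn_vec":[0, 0, 0.42]}, {"jaw":0, "xyz":[-0.4, -0.1, -0.15], "turn_vec":[0, 0, 0.42]}, {"jaw":0, "xyz":[-0.44, -0.11, -0.15], "turn_vec":[0, 0, 0.42]}, {"jaw":0, "xyz":[-0.47, -0.12, -0.15], "turn_vec":[0, 0, 0.42]}, {"jaw":0, "xyz":[-0.489, -0.124, -0.15], "turn_vec":[0, 0, 0.42]}, {"jaw":0, "xyz":[-0.489, -0.124, -0.15], "turn_vec":[0, 0, 0.42]}, {"jaw":0, "xyz":[-0.489, -0.124, -0.15], "turn_vec":[0, 0, 0.42]}]}}

```text
t: 6.33
tool_pos: [0.5307, -0.2319, 0.1682]
tool_rot: [-2.349, -2.083, 0.0]
contact_force: [1.0, 0.0, -2.0]
opening: 0.0065
grip_force: 79.2
```

```bash
cat > look.py <<'E'
import sys
from h import *
n=sys.argv[1]
o,im=snap("wrist",n)
T=toolT(o); print(o["tool_pos"],T[:3,:3].round(3).tolist(),o["opening"],o["contact_force"])
for th in ["bed","cover_lip","plate_rib","plate_edge","plate"]:
    for d in ctrl.tip_of("wrist",th)[:2]:
        z={"bed":0,"cover_lip":.038}.get(th, o["tool_pos"][2]-.0095+(.02 if "rib" in th else -.01))
        print(th,np.round(d["xy"],1),round(d["p"],2),ray("wrist",d["xy"],z,o).round(4))
snap("top",n+"t")
E
python3 look.py w2
```

```text
[ 0.53068367 -0.23187196  0.16820836] [[0.12, 0.993, -0.002], [0.993, -0.12, 0.001], [0.001, -0.002, -1.0]] 0.00645508783032352 [ 0.98657065  0.0284319  -1.95398132]
plate_rib [319.6 282.5] 0.68 [[ 0.5308 -0.2309  0.1787]]
plate_edge [459.6 249.2] 0.83 [[ 0.6131 -0.2399  0.1487]]
plate [389.4 250.8] 0.57 [[ 0.5697 -0.2342  0.1487]]
```

View pics/w2.png

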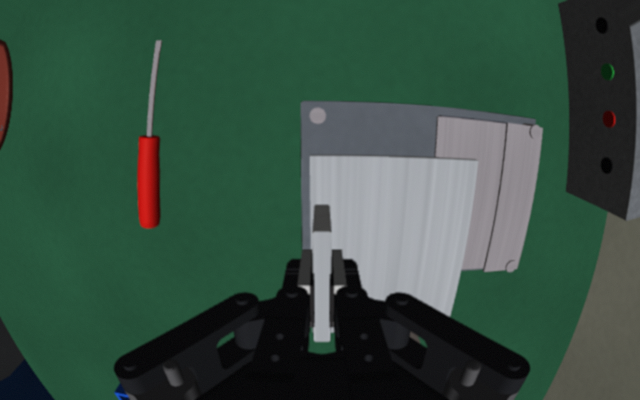

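The picture shows the plate held square, with the rib at (321,205-340), over the bed. The bed's front-left corner is at (302,102) and the cover lip's left end at (437,116). The plate hides the rest of the lip, so I'll back off to measure the bed clearly.

Emit:
{"api": "nudge_tcp", "payload": {"segments": [{"jaw":0, "xyz":[0, -0.04, 0]}, {"jaw":0, "xyz":[0, -0.08, 0]}, {"jaw":0, "xyz":[0, -0.1, 0]}, {"jaw":0, "xyz":[0, -0.1, 0]}, {"jaw":0, "xyz":[0, -0.1, 0]}]}}

```text
t: 7.1
tool_pos: [0.4317, -0.2191, 0.1695]
tool_rot: [2.348, 2.086, 0.001]
contact_force: [0.9, -0.8, -0.5]
opening: 0.0067
grip_force: 79.3
```

```bash
python3 look.py w3
```

```text
[ 0.4316901  -0.21912316  0.16947248] [[0.118, 0.993, 0.001], [0.993, -0.118, -0.001], [-0.0, 0.001, -1.0]] 0.006674517908892577 [ 0.91769304 -0.84738874 -0.52028694]
bed [498.7 189.6] 0.77 [[ 0.6337 -0.2441  0.    ]]
plate_rib [323.8 280.9] 0.98 [[ 0.4338 -0.2175  0.18  ]]
plate_edge [459.2 247.8] 0.98 [[ 0.514  -0.2262  0.15  ]]
plate [389.3 249.9] 0.74 [[ 0.4707 -0.2209  0.15  ]]
```

View pics/w3.png

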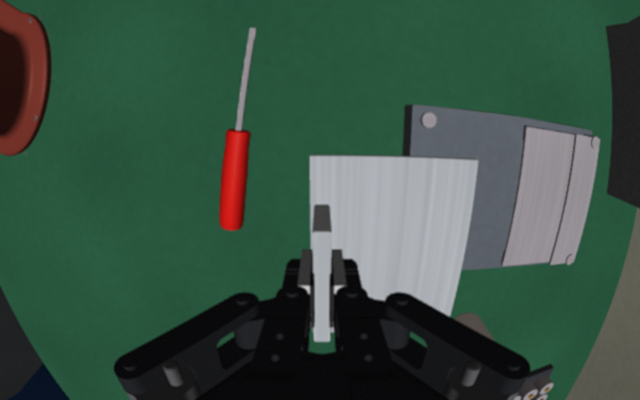

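The whole lip is visible here: cover corners at about (526,126) and (502,265), and the slab's front-left top corner at (412,106). I'll solve the bed pose from these and from the w2 corners.

```bash
cat > fit.py <<'E'
from h import *
from scipy.optimize import least_squares
def o(p,r): return dict(tool_pos=np.array(p),tool_rot=np.array(r))
def Ro(M): return R.from_matrix(M).as_rotvec()
o3=o([0.4316901,-0.21912316,0.16947248],Ro([[0.118,0.993,0.001],[0.993,-0.118,-0.001],[0,0.001,-1]]))
o2=o([0.53068367,-0.23187196,0.16820836],Ro([[0.12,0.993,-.002],[0.993,-.12,.001],[.001,-.002,-1]]))
pts=[(o3,(526,126),(0,.076,.041)),(o3,(502,265),(0,-.076,.041)),(o3,(412,106),(-.12,.085,.03)),
(o2,(437,116),(0,.076,.041)),(o2,(305,102),(-.12,.085,.03))]
def f(v,full=True):
    c,s=np.cos(v[2]),np.sin(v[2]); r=[]
    for ob,uv,b in pts:
        P=[v[0]+c*b[0]-s*b[1],v[1]+s*b[0]+c*b[1],b[2]]
        r+=list(proj("wrist",P,ob)[0]-uv)
    return np.array(r)
s=least_squares(f,[.6315,-.243,-.119]); print(s.x,f(s.x).reshape(-1,2).round(1))
im=cv2.imread("pics/w3.png")
v=s.x;c,n=np.cos(v[2]),np.sin(v[2])
def dr(poly,ob,col):
    Q=np.array([[v[0]+c*b[0]-n*b[1],v[1]+n*b[0]+c*b[1],b[2]] for b in poly])
    q=proj("wrist",Q,ob); cv2.polylines(im,[np.round(q*16).astype(np.int32)],True,col,1,cv2.LINE_AA,4)
dr([(-.12,.085,.03),(-.12,-.085,.03),(.12,-.085,.03),(.12,.085,.03)],o3,(0,0,255))
dr([(0,.076,.041),(0,-.076,.041),(.085,-.076,.041),(.085,.076,.041)],o3,(0,255,255))
cv2.imwrite("pics/fit.png",cv2.resize(im[90:290,380:620],(720,600),interpolation=cv2.INTER_CUBIC))
E
python3 fit.py
```

```text
[ 0.63290391 -0.24416599 -0.12015508] [[ 0.8  0.7]
 [ 1.2  0.9]
 [ 1.1 -0.7]
 [ 1.7  0.3]
 [-3.9 -0.4]]
```

View pics/fit.png

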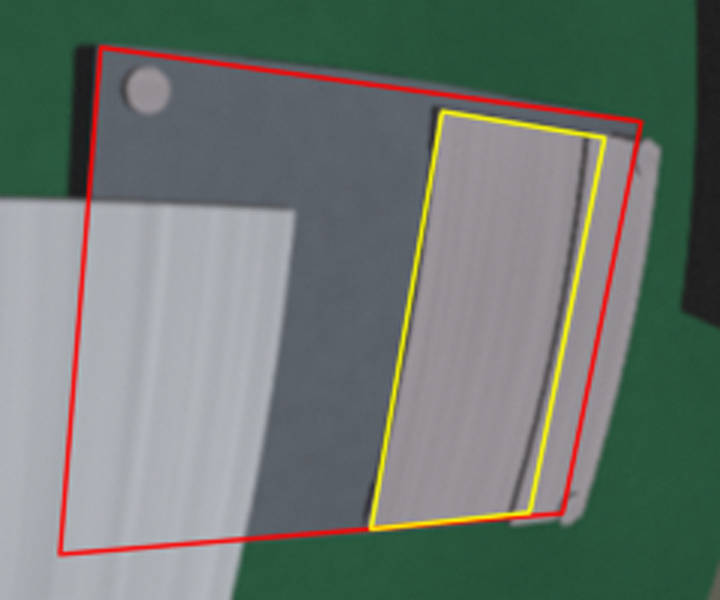

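The overlay fits the bed well: (0.633,-0.244), yaw -0.120, agreeing with the network and the top camera. Next I'll get the plate's pose in the tool from its visible corners.

```bash
python3 - <<'E'
from h import *
o=ctrl.get_obs(); M=toolT(o); print(o["tool_pos"],M[:3,:3].round(4).tolist())
zu=o["tool_pos"][2]-.0203
def tl(uv,z): return ((ray("wrist",uv,z,o)-M[:3,3])@M[:3,:3]*1000).round(1)
print("corners FL,RL",tl([[478,159],[310,156]],zu+.004))
print("rib top left end, rib right end",tl([[321.5,206]],zu+.04), "edge",tl([[459.2,247.8]],zu),"ribpt",tl([[323.8,280.9]],zu+.03))
for d in ctrl.cut_out("wrist","plate")[:1]:
    m=d["mask"]; print(d["extent"],d["p"])
E
```

```text
[ 0.43264068 -0.21955523  0.16936661] [[0.1172, 0.9931, -0.0], [0.9931, -0.1172, 0.0001], [0.0001, -0.0, -1.0]]
corners FL,RL [[56.4 84.8 16.3]
 [55.7 -4.8 16.3]]
rib top left end, rib right end [[ 41.7   0.8 -19.7]] edge [[ 2.4 82.9 20.3]] ribpt [[ 1.4  1.9 -9.7]]
[309.5, 152.3, 477.9, 342.9] 0.6
```

Emit:
{"api": "nudge_tcp", "payload": {"segments": [{"jaw":0, "xyz":[-0.002, 0.04, 0], "turn_vec":[0, 0, 0.006]}, {"jaw":0, "xyz":[-0.002, 0.08, 0], "turn_vec":[0, 0, 0.006]}, {"jaw":0, "xyz":[-0.002, 0.097, 0], "turn_vec":[0, 0, 0.006]}, {"jaw":0, "xyz":[-0.002, 0.097, 0.04], "turn_vec":[0, 0, 0.006]}, {"jaw":0, "xyz":[-0.002, 0.097, 0.07], "turn_vec":[0, 0, 0.006]}, {"jaw":0, "xyz":[-0.002, 0.097, 0.09], "turn_vec":[0, 0, 0.006]}, {"jaw":0, "xyz":[-0.002, 0.097, 0.105], "turn_vec":[0, 0, 0.006]}, {"jaw":0, "xyz":[-0.002, 0.097, 0.11], "turn_vec":[0, 0, 0.006]}, {"jaw":0, "xyz":[-0.002, 0.097, 0.11], "turn_vec":[0, 0, 0.006]}, {"jaw":0, "xyz":[-0.002, 0.097, 0.11], "turn_vec":[0, 0, 0.006]}]}}

```text
t: 8.33
tool_pos: [0.5287, -0.2332, 0.0599]
tool_rot: [2.354, 2.079, 0.0]
contact_force: [0.6, -0.3, -0.5]
opening: 0.0063
grip_force: 79.3
```

```bash
python3 look.py w4
```

```text
[ 0.52866002 -0.23318941  0.0598908 ] [[0.124, 0.992, 0.001], [0.992, -0.124, -0.0], [-0.0, 0.001, -1.0]] 0.006331361878430089 [ 0.56037282 -0.32946776 -0.53540145]
bed [461.  222.9] 0.69 [[ 0.6301 -0.2432  0.    ]]
cover_lip [485.4 244.9] 0.83 [[ 0.6306 -0.2432  0.038 ]]
plate_rib [320.4 280. ] 0.62 [[ 0.5293 -0.2309  0.0704]]
plate_edge [461.3 248.9] 0.85 [[ 0.6123 -0.2417  0.0404]]
plate [388.7 250.9] 0.74 [[ 0.5673 -0.2357  0.0404]]
```

View pics/w4.png

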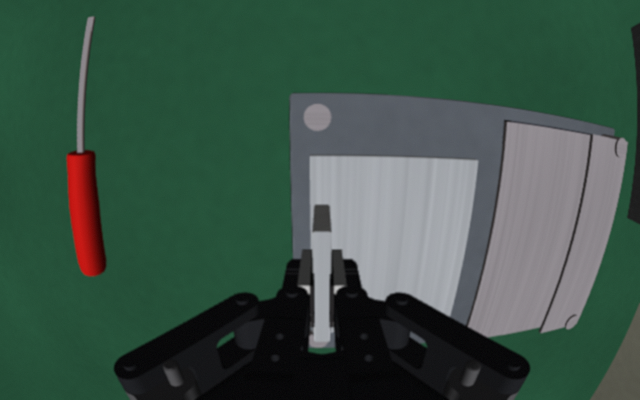

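The plate sits parallel to the lip: plate front-left corner at (478,159), cover corners at (506,121) and (470,336). I'll check the lateral offset in the tool frame.

```bash
python3 - <<'E'
from h import *
o=ctrl.get_obs(); M=toolT(o); z=o["tool_pos"][2]
def tl(uv,z): return ((ray("wrist",uv,z,o)-M[:3,3])@M[:3,:3]*1000).round(1)
print(o["tool_pos"],"lip",tl([[506,121],[470,336]],.041),"bed FL",tl([[291,94]],.03),"plate",tl([[478,159],[310,156]],z-.0163))
E
```

```text
[ 0.52863275 -0.23323094  0.06028711] lip [[ 78.5 103.2  19.4]
 [-70.2 108.3  19.5]] bed FL [[ 86.9 -15.1  30.2]] plate [[56.4 84.8 16.4]
 [55.8 -4.8 16.3]]
```

Emit:
{"api": "nudge_tcp", "payload": {"segments": [{"jaw":0, "xyz":[0.001, 0, 0.005], "turn_vec":[0, 0, -0.005]}, {"jaw":0, "xyz":[0.001, 0, 0.007], "turn_vec":[0, 0, -0.005]}, {"jaw":0, "xyz":[0.001, 0, 0.008], "turn_vec":[0, 0, -0.005]}, {"jaw":0, "xyz":[0.001, 0, 0.008], "turn_vec":[0, 0, -0.005]}]}}

```text
t: 9.02
tool_pos: [0.5279, -0.2317, 0.0506]
tool_rot: [-2.349, -2.085, 0.001]
contact_force: [-0.0, -0.0, -1.2]
opening: 0.0065
grip_force: 79.4
```

Emit:
{"api": "nudge_tcp", "payload": {"segments": [{"jaw":0, "xyz":[0, 0, 0.001]}, {"jaw":0, "xyz":[0, 0, 0.001]}]}}

```text
t: 9.18
tool_pos: [0.5283, -0.232, 0.0503]
tool_rot: [2.35, 2.085, 0.0]
contact_force: [-0.9, -0.8, -1.5]
opening: 0.0067
grip_force: 79.4
```

Emit:
{"api": "nudge_tcp", "payload": {"segments": [{"jaw":0, "xyz":[0, 0, 0.001]}, {"jaw":0, "xyz":[0, 0, 0.001]}]}}

```text
t: 9.35
tool_pos: [0.5285, -0.2321, 0.0503]
tool_rot: [2.349, 2.086, -0.0]
contact_force: [-3.5, 0.9, 5.4]
opening: 0.0065
grip_force: 80.3
```

Emit:
{"api": "nudge_tcp", "payload": {"segments": [{"jaw":0, "xyz":[0, 0.006, -0.0005]}, {"jaw":0, "xyz":[0, 0.012, -0.0005]}, {"jaw":0, "xyz":[0, 0.018, -0.0005]}, {"jaw":0, "xyz":[0, 0.024, -0.0005]}, {"jaw":0, "xyz":[0, 0.03, -0.0005]}, {"jaw":0, "xyz":[0, 0.03, -0.0005]}]}}

```text
t: 9.85
tool_pos: [0.56, -0.236, 0.0504]
tool_rot: [2.347, 2.084, 0.002]
contact_force: [1.4, -1.9, 2.3]
opening: 0.0066
grip_force: 80.0
```

```bash
python3 look.py w5
```

```text
[ 0.56002666 -0.23599452  0.05036413] [[0.119, 0.993, 0.003], [0.993, -0.119, -0.001], [-0.001, 0.003, -1.0]] 0.006620624984370841 [ 1.43981831 -1.92377363  2.31252114]
cover_lip [447.1 253.7] 0.87 [[ 0.6316 -0.2417  0.038 ]]
plate_rib [320.7 281.5] 0.68 [[ 0.5607 -0.2345  0.0609]]
plate_edge [458.7 251.2] 0.84 [[ 0.6422 -0.2454  0.0309]]
plate [390.3 250.6] 0.77 [[ 0.5997 -0.2383  0.0309]]
```

View pics/w5.png

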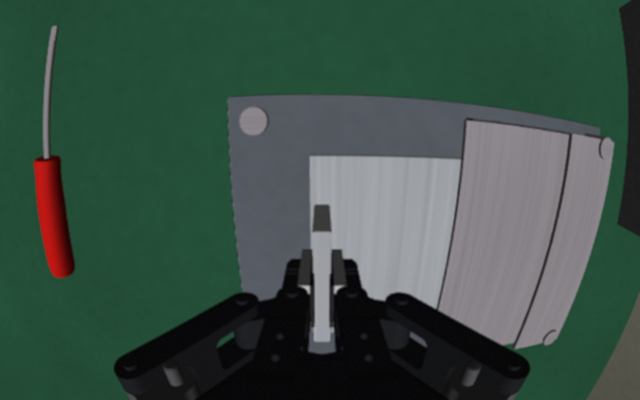

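The edge has gone in about 11 mm beneath the lip, at (462,160)-(440,310), and the cover is still down. I'll slide on about 19 mm and then press.

Emit:
{"api": "nudge_tcp", "payload": {"segments": [{"jaw":0, "xyz":[0, 0.006, 0]}, {"jaw":0, "xyz":[0, 0.012, 0]}, {"jaw":0, "xyz":[0, 0.017, 0]}, {"jaw":0, "xyz":[0, 0.019, 0]}, {"jaw":0, "xyz":[0, 0.019, 0]}, {"jaw":0, "xyz":[0, 0.019, 0]}]}}

```text
t: 10.7
tool_pos: [0.5764, -0.2379, 0.0503]
tool_rot: [-2.349, -2.085, 0.002]
contact_force: [-0.8, -0.2, 7.0]
opening: 0.007
grip_force: 80.6
```

Emit:
{"api": "nudge_tcp", "payload": {"segments": [{"jaw":0, "xyz":[0, 0, 0.001]}, {"jaw":0, "xyz":[0, 0, 0.002]}, {"jaw":0, "xyz":[0, 0, 0.002]}, {"jaw":0, "xyz":[0, 0, 0.002]}]}}

```text
t: 11.03
tool_pos: [0.5764, -0.2379, 0.0503]
tool_rot: [-2.348, -2.085, 0.002]
contact_force: [-7.2, 1.8, 16.3]
opening: 0.0065
grip_force: 82.2
```

```bash
python3 look.py w6; python3 - <<'E'
from h import *
o=ctrl.get_obs(); M=toolT(o); T=M; v=(.633,-.244,-.120)
im=cv2.imread("pics/w6.png")
c,n=np.cos(v[2]),np.sin(v[2])
Q=np.array([[v[0]+c*b[0]-n*b[1],v[1]+n*b[0]+c*b[1],b[2]] for b in [(0,.076,.041),(0,-.076,.041),(.085,-.076,.041),(.085,.076,.041)]])
cv2.polylines(im,[np.round(proj("wrist",Q,o)*16).astype(np.int32)],True,(0,255,255),1,cv2.LINE_AA,4)
s=cv2.imread("pics/w6t.png")[130:240,330:450]
cv2.imwrite("pics/end.png",cv2.resize(im[80:380,200:640],(792,540),interpolation=cv2.INTER_CUBIC))
print(o["tool_pos"],o["contact_force"])
E
```

```text
[ 0.57642854 -0.23789769  0.05032092] [[0.119, 0.993, -0.002], [0.993, -0.119, 0.0], [-0.0, -0.002, -1.0]] 0.006475234475872253 [-7.15796086  1.78920737 16.2525999 ]
cover_lip [419.8 255.7] 0.82 [[ 0.6313 -0.242   0.038 ]]
plate_rib [ 44.9 153.9] 0.64 [[ 0.4335 -0.1516  0.0608]]
plate_rib [321.2 277.7] 0.63 [[ 0.5776 -0.2344  0.0608]]
plate [388.7 251.8] 0.92 [[ 0.615  -0.2408  0.0308]]
[ 0.5764072  -0.23789689  0.05031328] [-7.48124305  3.0798084  16.449326  ]
```

View pics/end.png

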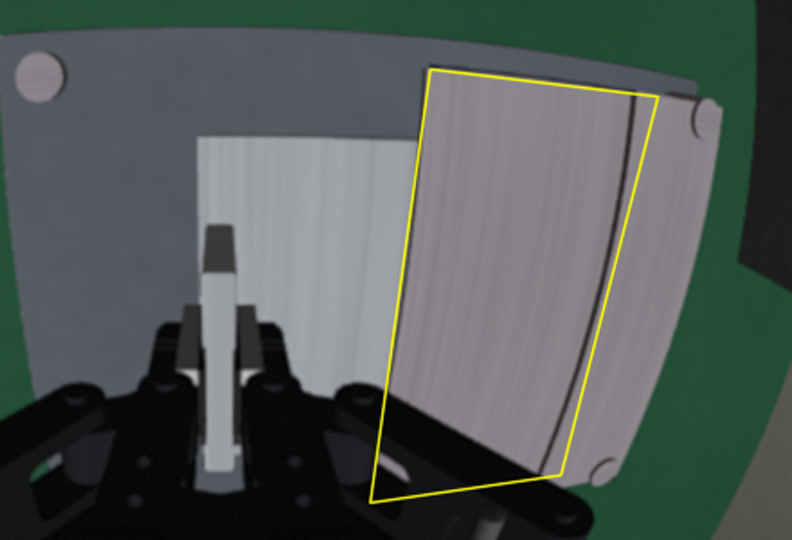

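The lip overlay coincides with the cover, which is down, and the plate lies square with its edge about 28 mm under it and pressed with about 16 N. I'm handing in the job.

```bash
python3 -c "
from station import ctrl
print(ctrl.finish_job())"
```

```text
the job is handed in; nothing more can be done
None
```

The wide plate is tucked about 28 mm under the lowered cover, flat and square on the bed, and was handed in still gripped and pressed down with about 16 N; the judge returned no verdict.

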